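# Fasten the hasp of the long chest of shoe lasts

### The job

Two wooden chests stand on the shoemaker's bench, each with its steel hasp standing open. The longer chest is packed: swing its hasp over and fully down until it lies flat over its staple. The shorter chest is still in use, so leave its hasp standing open.

Things in the scene. Friction and masses are not known exactly. Their poses are not given: they have to be found in the camera images.
- long_chest: Fixed wooden chest 300 long, 200 wide, lid tops at z = 100 mm. Origin: centre of underside; x along its length and the seam of its two lids, y across, z up. Hasp hinge axis: parallel to x at y = +45, z = 107, mid-length. Staple on the -y lid: upright steel loop, 57 to 89 mm from the hinge axis, 8 thick, top at z = 128; it comes up through the hasp's slot.
- long_hasp (a joint): Hasp angle, rad: 0 closed (stop; level towards chest -y, upper face z = 109 mm), 1.57 upright, up to 2.6 leaning to +y; starts 1.35 to 2.1. Steel strap 40 wide (x -20 to 20), 4 thick, reaching 130 mm from the hinge axis; slot 14 wide at 54 to 92 mm, solid end tab at 92 to 130. Stiff hinge: stays where left, so push it all the way down (1 to 4 N at the tab).
- short_chest: Bystander: fixed wooden chest like the long one (same width, height, axes, origin, hinge and staple places, same hasp) but only 160 mm long.
- short_hasp (a joint): Angle (rad) of the short chest's hasp, measured in the same way. Starts standing open, 1.35 to 2.1; same stiff hinge. It is to stay standing open.

How it is judged (in metres and radians):
At the end, for the whole second after the job is handed in: The long chest's hasp lies down over its staple, within 0.17 rad (about 10 degrees) of flat, at rest; the short chest's hasp still stands open, above 1.0 rad (value of joint long_hasp below 0.17 rad and velocity of joint long_hasp between -0.05 and 0.05 rad/s and value of joint short_hasp above 1 rad); the robot touches nothing.
It fails at once if the short chest's hasp is swung down (below 1.0 rad) (value of joint short_hasp below 1 rad).
It also fails if it takes over 32 s, if anything falls off the work surface, if the arm or the gripper's body presses on something with over 40 N, if the wrist force passes 120 N, or if a joint passes its speed limit or range.

### The arm

A 6-joint arm with a two-finger parallel gripper is mounted at the origin on the work surface. World frame = base frame: x ahead of the robot, y to its left, z up, the work surface at z = 0. Lengths are in m, angles in degrees, forces in N, time in s.
With the tool pointing down it reaches from about 0.275 to 0.825 m from the base axis. Payload 4.9 kg.
Tool frame: the origin (TCP) lies at the very end of the fingers, on their centre line; the grasp point (between the pads) lies 19 mm behind it (r.tcp_to_grasp is the distance from the TCP to the grasp point, in m); z points along the fingers, y is the direction in which the jaws open and shut (so a half turn about z gives the same grasp; the last joint's range is limited). The gripper opens to 85 mm and grips with 20 to 120 N. Pads are 22 mm wide; open, the fingers measure 114 mm over their backs; the gripper's body (76 mm by 85 mm) begins 54 mm behind the grasp point. The pads swing forward as they close: fully open they stand 13 mm farther back than shut.
Start: joints at [-83.606, 18.69, -11.035, 60.275, 0, 82.311], TCP at [0.134, -0.533, 0.231] pointing down, gripper open.
Joint ranges: [-152.03, 152.03], [-55.5, 102.48], [-74.3, 77.21], [-110.64, 120.58], [-84.22, 78.4], [-180, 180]. Speed limits (degrees/s): [147.25, 147.25, 180, 180, 180, 180].

### API

Orientations are given as [roll, pitch, yaw] about the fixed x, y, z axes, in that order (R = Rz(yaw) Ry(pitch) Rx(roll)).
In Python, from plant import read_state, vision, r gives the robot as it stands.
- The arm moves only by the tool jog_arm, never from a script. Its argument "increments" is one flat list of numbers, 7 for each row, row after row: the turn, a rotation vector about the tool's x, y, z in degrees, then the shift along the tool's x, y, z in mm, then the opening, from 0 (shut) to 1 (fully open). In form: [wx, wy, wz, x, y, z, hand, wx, wy, wz, x, y, z, hand, ...]. A call has 1 to 5 rows; each row is the pose to reach, as a shift and turn from the pose measured when the call began, along the tool's axes at that moment; what a row does not reach only later rows make up. A row lasts 1/10 s, in which the tool goes at most 50 mm and 8.59 degrees, less where a joint would pass 70% of its speed; a pose out of reach is approached as far as the arm can. A call with a gripper value outside its range is refused whole. The fingers move at their own pace and stop on an object; the grip force is fixed at half the most. Time passes only in rows, so rows that repeat a pose let the fingers close. It gives the time, the measured TCP pose, the force and the opening at its end, in the units of the state.
- read_state(): the state, without advancing time (a new reading comes with each control period).
- vision.capture(name): name is "scene" or "top" or "wrist"; returns a dict with "frame" (420x560x3 uint8, red, green, blue), "depth" (420x560 float32, m along the optical axis (not along the pixel's ray), 0 where there is no reading), "camera_matrix" (3x3 intrinsics, pixels), "origin" and "attitude" of the camera in the world; the wrist camera has in their place "tool_from_camera" (4x4, takes a point from camera to tool coordinates, whose origin is the TCP and whose axes are the flange's). Camera axes: x right, y up, looking along -z (the intrinsics and any distortion apply to the point x, -y, -z); pixel columns grow to the right and rows downward; lengths in m; the calibration is good to about 2 mm. A picture is of the moment at which its call begins: read the wrist's pose just before it.
- r.sign_off(): hands the job in, once; it reports no verdict.
Trained networks look in a picture, given as the dict that the camera call returned (one of the last four; its "shot" number tells which), for a name from the list of things; names that differ only in an ending like _2 or _b are one class to them, and where a whole thing is asked for, a point or a joint stands for the part that bears it (a point fixed in the world has none). Each returns a list of dicts, best first, with "p" (0 to 1); they miss things now and then, are a little off and sometimes report something else, mostly with a low value. They report only what shows in the picture. A call takes as long as a camera call.
- vision.find_in(picture, name): "at" ([column, row] in pixels, amid what is visible of it).
- vision.cut_out(picture, name): "mask" (420x560 bool, what is visible of it) and "at" ([column, row] in pixels, amid what is visible of it).
- vision.mark_of(picture, name): "at" ([column, row] in pixels: a listed point, or the origin of a listed thing).
The state is a dict: "clock": time; "joint_positions": joint angles; "joint_vel": joint speeds; "tau": joint torques, N m; "position": TCP position; "orientation": TCP orientation; "wrist_force": force on the tool from outside, world axes, zero at the start; "torque": the same for the moment, N m; "finger_gap": opening from 0.0 (shut) to 1.0 (fully open).
Only numpy, scipy, OpenCV 4.12 (cv2) and the standard library are available. Lean on these libraries where they do the work, as an engineer would, in place of code of your own. Each camera call takes 0.05 s, during which the arm holds its last target.

## Working session

There is one attempt and no reset: what is moved stays moved. The work goes in short steps, Python scripts to look and compute and a tool call to move; the robot and the scene stay as the last step left them, time stands still between calls to the robot, and variables do not carry over. Pictures are saved under pics/ and viewed, and the job is handed in when it is done.

Besides the shell and the picture viewer there is one more tool, called after ">>>" by a JSON object that holds its "method" and its "body", one argument or row to a line. jog_arm: Moves the arm, as the interface text tells. Its arguments: {"type":"object","properties":{"increments":{"type":"array","items":{"type":"number"}}},"required":["increments"]}

```bash
mkdir -p pics; ls; cat > h.py <<'E'
import numpy as np,cv2
from plant import read_state,vision,r
from scipy.spatial.transform import Rotation as Ro
def cap(n):
    s=read_state(); p=vision.capture(n); p['st']=s; return p
def pose(p):
    if 'origin' in p:
        a=np.array(p['attitude'],float)
        if a.shape==(3,3): R=a
        else: R=Ro.from_euler('xyz',a,degrees=True).as_matrix()
        return R,np.array(p['origin'],float)
    s=p['st'];R=Ro.from_euler('xyz',s['orientation'],degrees=True).as_matrix();T=np.array(p['tool_from_camera'])
    return R@T[:3,:3],R@T[:3,3]+np.array(s['position'])
def cloud(p):
    K=np.array(p['camera_matrix']);d=p['depth'];v,u=np.mgrid[0:d.shape[0],0:d.shape[1]]
    x=(u-K[0,2])/K[0,0]*d;y=(v-K[1,2])/K[1,1]*d
    R,o=pose(p); P=np.stack([x,-y,-d],-1)@R.T+o
    P[d<=0]=np.nan; return P
def save(p,n): cv2.imwrite('pics/'+n,p['frame'][:,:,::-1])
E
python3 - <<'E'
from h import *
for n in ['top','scene']:
    p=cap(n);save(p,n+'1.png');print([k for k in p],p.get('attitude'),p.get('origin'))
    P=cloud(p);np.save(n+'.npy',P)
    for k in ['long_chest','short_chest','long_hasp','short_hasp']:
        for c in vision.cut_out(p,k)[:2]:
            m=c['mask'];print(n,k,c['p'],c['at'],m.sum(),np.nanmedian(P[m],0))
        for c in vision.mark_of(p,k)[:2]: print('  mark',c['p'],c['at'])
print(read_state()['clock'])
E
```

```text
pics
['frame', 'depth', 'camera_matrix', 'origin', 'attitude', 'shot', 'st'] [  6.70921141   1.89299519 -91.49440614] [0.41598357 0.02152799 0.75915487]
top long_chest 0.98 [415.1, 219.3] 25129 [ 0.46211025 -0.18251615  0.09896967]
  mark 0.85 [403.0, 220.6]
top short_chest 0.74 [166.2, 227.0] 13404 [0.46454668 0.22709555 0.09909995]
  mark 0.9 [179.9, 231.3]
top long_hasp 0.92 [405.8, 214.5] 967 [ 0.46995699 -0.1477068   0.18084059]Traceback (most recent call last):
  File "<stdin>", line 8, in <module>
ValueError: it knows: long_chest, short_chest
```

```bash
python3 - <<'E'
from h import *
for n in ['top','scene']:
    p=cap(n);save(p,n+'1.png')
    P=cloud(p);np.save(n+'.npy',P)
    for k in ['long_chest','short_chest','long_hasp','short_hasp']:
        for c in vision.cut_out(p,k)[:2]:
            m=c['mask'];np.save(f'{n}_{k}.npy',m);print(n,k,c['p'],c['at'],m.sum(),np.nanmedian(P[m],0))
            if 'chest' in k:
                q=P[m];q=q[(abs(q[:,2]-.1)<.006)];print('   rect',cv2.minAreaRect((q[:,:2]*1000).astype(np.float32)))
            else:
                q=P[m];q=q[q[:,2]>.115];c0=q.mean(0);U,S,V=np.linalg.svd(q-c0,full_matrices=False);print('  hasp c',c0,'axes',V.round(3).tolist(),(S/np.sqrt(len(q))).round(4), 'min',q.min(0),'max',q.max(0))
print(read_state()['clock'])
E
```

```text
top long_chest 0.89 [419.1, 220.5] 24870 [ 0.46194827 -0.1822897   0.09896963]
   rect ((471.25323486328125, -190.40274047851562), (308.2555847167969, 211.69288635253906), 2.305809736251831)
top short_chest 0.84 [168.0, 225.7] 13124 [0.46445676 0.22705213 0.09910967]
   rect ((468.165283203125, 235.15286254882812), (212.27481079101562, 168.01072692871094), 63.387298583984375)
top long_hasp 0.78 [407.4, 211.0] 1026 [ 0.46983347 -0.14770107  0.17628836]
  hasp c [ 0.46951209 -0.1478375   0.18691468] axes [[-0.006, 0.057, -0.998], [-0.999, -0.043, 0.003], [-0.042, 0.997, 0.057]] [0.0382 0.0121 0.0009] min [ 0.44959161 -0.15509191  0.11511751] max [ 0.48986913 -0.14286058  0.23805205]
top long_hasp 0.39 [165.3, 226.6] 13165 [0.46449163 0.22684204 0.09910879]
  hasp c [0.47796482 0.25335546 0.17934911] axes [[-0.088, -0.173, -0.981], [0.444, 0.875, -0.194], [-0.892, 0.452, 0.0]] [0.0419 0.0205 0.011 ] min [0.44624949 0.19495144 0.11569527] max [0.50494664 0.27955425 0.23668326]
top short_hasp 0.95 [127.5, 212.7] 661 [0.48341369 0.26231156 0.18043418]
  hasp c [0.48225332 0.26070632 0.1874
[... 483 characters left out ...]
65625, 234.80690002441406), (212.4386444091797, 169.08383178710938), 63.81678009033203)
scene long_hasp 0.96 [224.3, 140.0] 811 [ 0.47158409 -0.14717121  0.16634958]
  hasp c [ 0.47218984 -0.14733793  0.1787232 ] axes [[0.003, -0.053, 0.999], [-1.0, -0.027, 0.001], [0.027, -0.998, -0.053]] [0.0367 0.0126 0.0014] min [ 0.44844819 -0.1546742   0.1152449 ] max [ 0.49260565 -0.14079148  0.23823071]
scene short_hasp 0.57 [365.0, 260.3] 1127 [0.48718725 0.26601394 0.17293353]
  hasp c [0.4860291  0.26482537 0.17939696] axes [[0.078, 0.152, -0.985], [0.892, -0.452, 0.001], [0.445, 0.879, 0.171]] [0.0371 0.0121 0.0011] min [0.46364451 0.24660606 0.11501017] max [0.50744887 0.28283122 0.2369534 ]
0.8
```

View pics/top1.png

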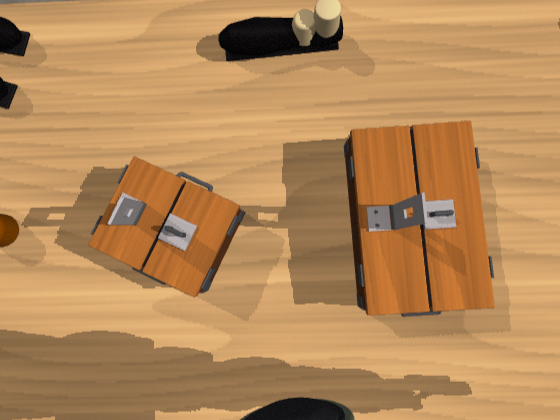

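View pics/scene1.png

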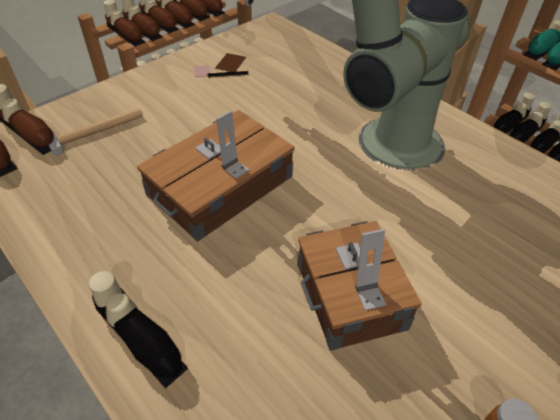

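Top: the long chest is at right, hasp near (407,211), staple plate to its right at (440,213). The short chest is at left, hasp near (127,212). The scene view agrees: both hasps are upright. By rectangle fit and hasp-plane fit, the long chest's hinge is at about (0.4695, -0.145, 0.107) with yaw 2.3°.

```bash
cat > go.py <<'E'
from h import *
def inc(p,yaws):
    s=read_state();R=Ro.from_euler('xyz',s['orientation'],degrees=True);
    d=R.inv().apply(np.array(p)-s['position'])*1000
    best=None
    for y in yaws:
        T=Ro.from_matrix(np.array(Ro.from_euler('z',y,degrees=True).as_matrix())@np.diag([1,-1,-1]))
        w=(R.inv()*T).as_rotvec(degrees=True)
        if best is None or np.linalg.norm(w)<np.linalg.norm(best):best=w
    return np.r_[best,d].round(1)
Y=[92.3,-87.7] # tool y along chest x
hinge=np.array([.4695,-.145,.107]);c,s_=np.cos(np.radians(2.3)),np.sin(np.radians(2.3))
ey=np.array([-s_,c,0]);ez=np.array([0,0,1.])
def arc(th,rho=.118,hw=.011,pen=0.):
    return hinge+ey*(-rho*np.cos(th)+.002*np.sin(th)+hw)+ez*(rho*np.sin(th)+.002*np.cos(th)-pen)
E
python3 - <<'E'
from go import *
s=read_state();print({k:np.round(v,3).tolist() for k,v in s.items()})
R=Ro.from_euler('xyz',s['orientation'],degrees=True).as_matrix();print(R.round(2))
pre=hinge+ey*.065+ez*.115
print(pre,inc(s['position']+np.array([0,0,.12]),Y),inc(pre+[0,0,.13],Y),inc(pre,Y))
E
```

```text
{'clock': 0.8, 'joint_positions': [-83.607, 18.689, -11.035, 60.274, -0.0, 82.311], 'joint_vel': [-0.018, 0.019, 0.052, 0.005, -0.092, -0.025], 'tau': [0.0, -44.327, 26.275, 0.001, -0.0, 0.0], 'position': [0.134, -0.533, 0.231], 'orientation': [179.999, 0.001, 14.082], 'wrist_force': [0.368, 0.118, -0.388], 'torque': [-0.024, -0.038, -0.032], 'finger_gap': 1.001}
[[ 0.97  0.24 -0.  ]
 [ 0.24 -0.97 -0.  ]
 [-0.    0.   -1.  ]]
[ 0.46689143 -0.08005236  0.222     ] [   0.     0.   -78.2   -0.     0.  -120. ] [   0.     0.   -78.2  433.4 -358.8 -120.7] [   0.     0.   -78.2  433.4 -358.8    9.3]
```

>>> {"method": "jog_arm", "body": {
  "increments": [0, 0, 0, 0, 0, -120, 0, 0, 0, 0, 0, 0, -120, 0, 0, 0, 0, 0, 0, -120, 0, 0, 0, -10, 50, -40, -120, 0, 0, 0, -18, 90, -75, -120, 0]
}}

```text
clock: 1.3
position: [0.1932, -0.4531, 0.3518]
orientation: [179.9, 0.0, 31.5]
wrist_force: [0.7, 0.1, -0.4]
finger_gap: 0.141
```

```bash
python3 - <<'E'
from go import *
pre=hinge+ey*.065+ez*.115
print(read_state()['position'],inc(pre+[0,0,.13],Y),inc(pre,Y))
E
```

```text
[ 0.19323402 -0.45313015  0.35181399] [ 1.000e-01  1.000e-01 -6.080e+01  4.281e+02 -1.754e+02 -6.000e-01] [ 1.000e-01  1.000e-01 -6.080e+01  4.282e+02 -1.756e+02  1.294e+02]
```

>>> {"method": "jog_arm", "body": {
  "increments": [0, 0, -60.8, 428, -175, 0, 0, 0, 0, -60.8, 428, -175, 0, 0, 0, 0, -60.8, 428, -175, 0, 0, 0, 0, -60.8, 428, -175, 0, 0, 0, 0, -60.8, 428, -175, 0, 0]
}}

```text
clock: 1.8
position: [0.3419, -0.2498, 0.3517]
orientation: [179.9, 0.1, 74.6]
wrist_force: [1.4, -1.2, 0.3]
finger_gap: 0.0
```

```bash
python3 - <<'E'
from go import *
pre=hinge+ey*.065+ez*.115
print(read_state()['position'],inc(pre+[0,0,.13],Y),inc(pre,Y))
E
```

```text
[ 0.3419099  -0.24977896  0.35168854] [ 1.000e-01  1.000e-01 -1.770e+01  1.969e+02  7.530e+01 -5.000e-01] [ 1.000e-01  1.000e-01 -1.770e+01  1.971e+02  7.510e+01  1.295e+02]
```

>>> {"method": "jog_arm", "body": {
  "increments": [0, 0, -17.7, 197, 75, 0, 0, 0, 0, -17.7, 197, 75, 0, 0, 0, 0, -17.7, 197, 75, 0, 0, 0, 0, -17.7, 197, 75, 0, 0, 0, 0, -17.7, 197, 75, 0, 0]
}}

```text
clock: 2.3
position: [0.4685, -0.0762, 0.3514]
orientation: [179.9, 0.1, 92.6]
wrist_force: [0.6, -0.6, -0.5]
finger_gap: -0.002
```

```bash
python3 - <<'E'
from go import *
pre=hinge+ey*.065+ez*.115
print(read_state()['position'],inc(pre+[0,0,.13],Y),inc(pre,Y))
p=cap('wrist');save(p,'w1.png')
p=cap('scene');save(p,'scene2.png')
E
```

```text
[ 0.4685087  -0.07618557  0.35143844] [ 0.1  0.1  0.3 -3.8 -1.8 -0.6] [ 1.000e-01  1.000e-01  3.000e-01 -3.700e+00 -2.100e+00  1.294e+02]
```

View pics/w1.png

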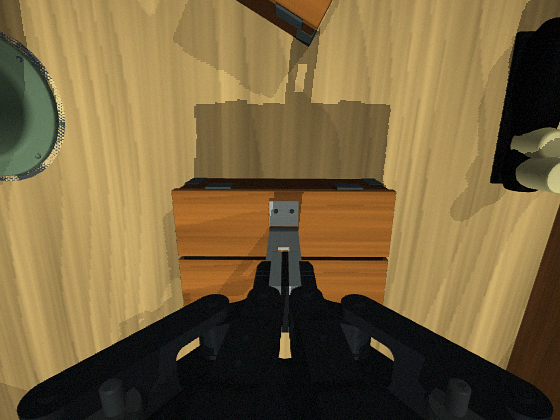

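View pics/scene2.png

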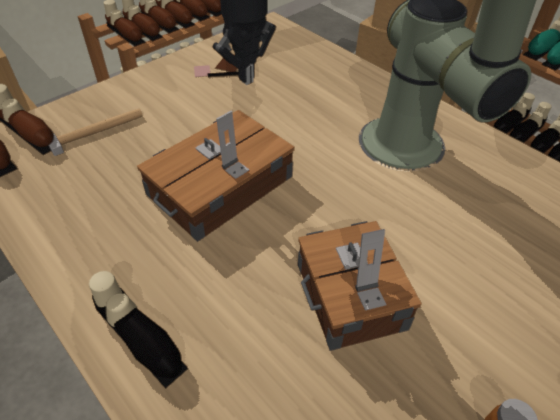

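Both views agree: the tool is lined up with the long hasp (wrist image, strap at (285,250)) and sits behind it on the hinge side. The short chest is clear. I'll lower it behind the hasp.

>>> {"method": "jog_arm", "body": {
  "increments": [0, 0, 0, -3.7, -2, 40, 0, 0, 0, 0, -3.7, -2, 80, 0, 0, 0, 0, -3.7, -2, 115, 0, 0, 0, 0, -3.7, -2, 129, 0, 0, 0, 0, -3.7, -2, 129, 0]
}}

```text
clock: 2.9
position: [0.463, -0.0834, 0.2202]
orientation: [-179.8, 0.0, 92.3]
wrist_force: [0.7, 0.1, -0.1]
finger_gap: -0.001
```

```bash
python3 - <<'E'
from go import *
for th in [1.8,1.6,1.5,1.4,1.3,1.2,1.1,1,.9,.8,.7,.6,.5,.4,.3,.2,.1,0]: print(th,inc(arc(th),Y))
print(read_state()['position'])
E
```

```text
1.8 [ -0.2   0.    0.  -22.1   4.   -1.3]
1.6 [ -0.2   0.    0.  -45.4   3.9  -4.7]
1.5 [ -0.2   0.    0.  -57.2   3.9  -4.6]
1.4 [ -0.2   0.    0.  -68.9   3.9  -3.4]
1.3 [ -0.2   0.    0.  -80.5   3.9  -1. ]
1.2 [ -0.2   0.    0.  -91.7   3.9   2.5]
1.1 [  -0.2    0.     0.  -102.6    3.9    7.2]
1 [  -0.2    0.     0.  -112.9    4.    12.9]
0.9 [  -0.2    0.     0.  -122.6    4.    19.6]
0.8 [  -0.2    0.     0.  -131.6    4.    27.2]
0.7 [  -0.2    0.     0.  -139.8    4.    35.7]
0.6 [  -0.2    0.     0.  -147.1    4.1   45. ]
0.5 [  -0.2    0.     0.  -153.4    4.1   55. ]
0.4 [  -0.2    0.     0.  -158.7    4.1   65.5]
0.3 [  -0.2    0.     0.  -162.9    4.2   76.5]
0.2 [  -0.2    0.     0.  -166.     4.2   87.9]
0.1 [  -0.2    0.     0.  -168.     4.3   99.5]
0 [  -0.2    0.     0.  -168.8    4.3  111.3]
[ 0.46301816 -0.08335619  0.22018577]
```

>>> {"method": "jog_arm", "body": {
  "increments": [0, 0, 0, -30, 4, -4, 0, 0, 0, 0, -50, 4, -5, 0, 0, 0, 0, -69, 4, -3, 0, 0, 0, 0, -81, 4, -1, 0, 0, 0, 0, -92, 4, 2.5, 0]
}}

```text
clock: 3.4
position: [0.4711, -0.1766, 0.2189]
orientation: [-179.9, 0.1, 92.3]
wrist_force: [0.4, 1.2, 2.3]
finger_gap: 0.001
```

```bash
python3 - <<'E'
from go import *
p=cap('scene');save(p,'scene3.png')
for th in [1.2,1.1,1,.9,.8,.7,.6,.5,.4,.3,.2,.1,0]: print(th,inc(arc(th),Y))
s=read_state();print(s['position'],s['wrist_force'])
E
```

```text
1.2 [-0.2  0.1 -0.1  3.  -0.1  0.3]
1.1 [-0.2  0.1 -0.1 -7.9 -0.1  4.9]
1 [ -0.2   0.1  -0.1 -18.2  -0.   10.6]
0.9 [ -0.2   0.1  -0.1 -27.9  -0.   17.4]
0.8 [ -0.2   0.1  -0.1 -36.9   0.   25. ]
0.7 [ -0.2   0.1  -0.1 -45.    0.1  33.5]
0.6 [ -0.2   0.1  -0.1 -52.3   0.1  42.8]
0.5 [ -0.2   0.1  -0.1 -58.6   0.2  52.8]
0.4 [ -0.2   0.1  -0.1 -63.9   0.2  63.3]
0.3 [ -0.2   0.1  -0.1 -68.1   0.2  74.4]
0.2 [ -0.2   0.1  -0.1 -71.2   0.3  85.7]
0.1 [ -0.2   0.1  -0.1 -73.1   0.3  97.4]
0 [-2.000e-01  1.000e-01 -1.000e-01 -7.390e+01  4.000e-01  1.092e+02]
[ 0.4709188  -0.17781896  0.21796313] [-0.20090155 -1.40948494  0.16907602]
```

View pics/scene3.png

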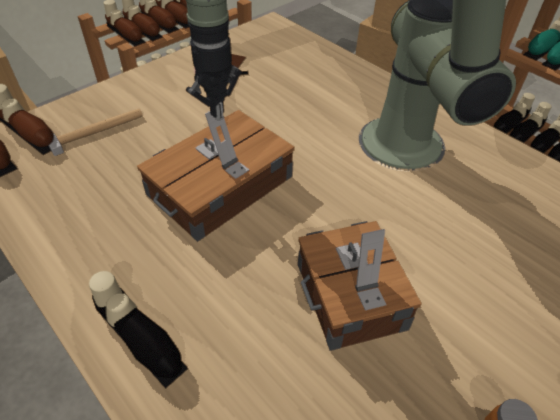

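The strap at (220,135) now leans towards the staple, with the fingers behind it. I'll carry on round the arc.

>>> {"method": "jog_arm", "body": {
  "increments": [0, 0, 0, -18, 0, 10.6, 0, 0, 0, 0, -32, 0, 21, 0, 0, 0, 0, -45, 0, 33.5, 0, 0, 0, 0, -55.5, 0, 48, 0, 0, 0, 0, -61, 0, 58, 0]
}}

```text
clock: 3.95
position: [0.4728, -0.2398, 0.1587]
orientation: [-179.8, 0.1, 92.2]
wrist_force: [-0.1, -1.4, 1.0]
finger_gap: -0.002
```

```bash
python3 - <<'E'
from go import *
p=cap('scene');save(p,'scene4.png')
for th in [.6,.5,.4,.3,.2,.1,0]: print(th,inc(arc(th),Y))
s=read_state();print(s['position'],s['wrist_force'])
E
```

```text
0.6 [ -0.3   0.1  -0.1   9.4   1.  -17.9]
0.5 [-0.3  0.1 -0.1  3.1  1.1 -8. ]
0.4 [-0.3  0.1 -0.1 -2.2  1.2  2.6]
0.3 [-0.3  0.1 -0.1 -6.4  1.3 13.6]
0.2 [-0.3  0.1 -0.1 -9.5  1.3 25. ]
0.1 [ -0.3   0.1  -0.1 -11.4   1.4  36.6]
0 [ -0.3   0.1  -0.1 -12.2   1.5  48.4]
[ 0.47213657 -0.23970302  0.15736317] [ 0.0842022  -0.78982661 -0.54190694]
```

View pics/scene4.png

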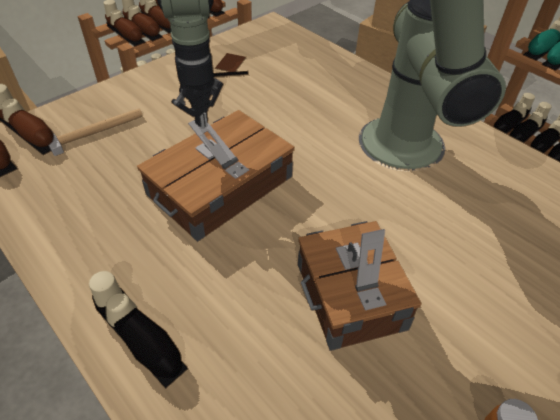

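The strap is partly down, with its end at (198,125) under the fingers. Next I'll press the rest of the way, about 2 mm past flat.

>>> {"method": "jog_arm", "body": {
  "increments": [0, 0, 0, -7, 1, 13, 0, 0, 0, 0, -11, 1, 25, 0, 0, 0, 0, -13, 1, 37, 0, 0, 0, 0, -14, 1, 46, 0, 0, 0, 0, -14, 1, 50, 0]
}}

```text
clock: 4.5
position: [0.4734, -0.2536, 0.1083]
orientation: [-179.7, 0.1, 92.2]
wrist_force: [-8.4, 7.2, 38.0]
finger_gap: -0.001
```

```bash
python3 - <<'E'
from go import *
p=cap('scene');save(p,'scene5.png')
for th in [.1,0]: print(th,inc(arc(th),Y))
s=read_state();print(s['position'],s['wrist_force'])
E
```

```text
0.1 [ -0.3   0.1  -0.1   2.3   0.5 -12. ]
0 [-0.3  0.1 -0.1  1.6  0.6 -0.2]
[ 0.47323467 -0.25352006  0.108763  ] [-4.23460675  3.04858618 13.94170728]
```

View pics/scene5.png

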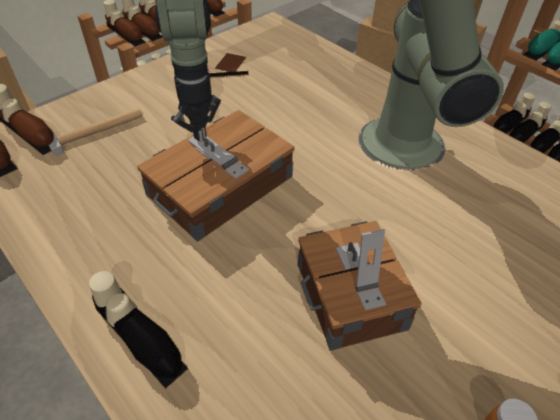

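The hasp is flat against its stop: the force has risen to 14–38 N upward at tip height 0.1087 m. Now I'll retreat straight up.

>>> {"method": "jog_arm", "body": {
  "increments": [0, 0, 0, 0, 0, -10, 0, 0, 0, 0, 0, 0, -50, 0, 0, 0, 0, 0, 0, -100, 0, 0, 0, 0, 0, 0, -140, 0, 0, 0, 0, 0, 0, -140, 0]
}}

```text
clock: 5.05
position: [0.4769, -0.2551, 0.255]
orientation: [179.9, 0.5, 92.2]
wrist_force: [1.0, 0.2, -1.0]
finger_gap: -0.0
```

```bash
python3 - <<'E'
from go import *
p=cap('scene');save(p,'scene6.png');P=cloud(p)
for k in ['long_hasp','short_hasp']:
    for c in vision.cut_out(p,k)[:1]:
        q=P[c['mask']];print(k,c['p'],c['at'],np.nanpercentile(q,[2,50,98],axis=0).round(4).tolist())
# heights along the strap
f=P.reshape(-1,3);l=(f-hinge)@ey;x=(f-hinge)@np.array([c_:=np.cos(.04),np.sin(.04),0])
for a in range(10,135,10):
    m=(abs(-l*1000-a)<5)&(abs(x)<.018)&(abs(x)>.009)&(f[:,2]<.2);print(a,m.sum(),np.median(f[m,2]).round(4))
s=read_state();print(s['position'],s['wrist_force'],s['clock'])
E
```

```text
long_hasp 0.71 [216.9, 153.0] [[0.4541, -0.2715, 0.1048], [0.4772, -0.1876, 0.1083], [0.4944, -0.1395, 0.1129]]
short_hasp 0.93 [365.7, 260.5] [[0.4649, 0.2489, 0.1047], [0.4865, 0.266, 0.1696], [0.5059, 0.2831, 0.2346]]
10 17 0.1075
20 25 0.1079
30 25 0.1085
40 22 0.108
50 25 0.1082
60 20 0.1088
70 20 0.1078
80 17 0.1085
90 16 0.1089
100 17 0.1084
110 18 0.1082
120 24 0.108
130 8 0.1079
[ 0.4737786  -0.25298036  0.24838518] [ 0.42938706  0.1161447  -0.71079575] 5.2
```

View pics/scene6.png

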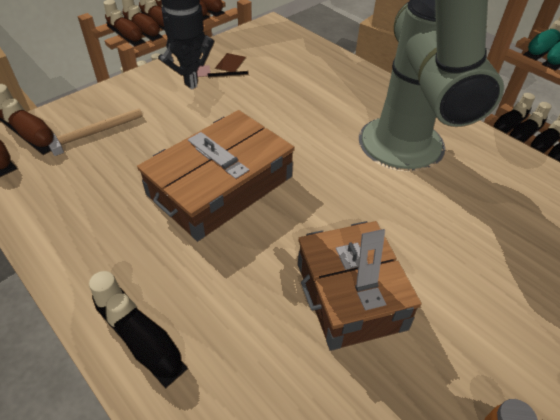

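The long hasp lies flat at (217,152), with its staple showing through the slot. The short hasp still stands at (370,265), and the tool is clear.

```bash
python3 -c "
from plant import r
print(r.sign_off())"
```

```text
the job is handed in; nothing more can be done
None
```

I swung the long chest's hasp over with the closed fingertips and pressed it down against its stop. I then moved the tool straight up and handed the job in about 5.2 s into the 32 s allowed.

- **Long hasp:** in the last camera check the strap was level along its whole length, at z of about 0.108 to 0.109 m (0.109 m expected). The staple shows through its slot.
- **Short hasp:** it still stands upright, with its top at z of about 0.235 m, as it was at the start.
- **Forces:** pressing on the stop gave about 38 N upward at the wrist, against the 120 N limit. Only the fingertips were in contact at that point.
- **Robot:** the tool ended about 140 mm above the chest, touching nothing, and the wrist force reading was below 1 N.

No check failed or disagreed. Sign-off gave no verdict.

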